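# Turn the leaf of the roast-colour guide

## Robot

A 6-joint arm with a two-finger parallel gripper is mounted at the origin on the work surface. World frame = base frame: x ahead of the robot, y to its left, z up, the work surface at z = 0. Lengths are in m, angles in rad, forces in N, time in s.
With the tool pointing down it reaches from about 0.275 to 0.725 m from the base axis. Payload 15.9 kg.
Tool frame: the origin (TCP) lies on the centre line of the jaws, within the pads' length; the fingertips stand 22 mm ahead of it and the grasp point (between the pads) lies 3 mm ahead of it (tips_ahead is the distance from the TCP to the fingertips, in m); z points along the fingers, y is the line along which they close (so a half turn about z gives the same grasp; the last joint's range is limited). The gripper opens to 85 mm and grips with 20 to 120 N. Pads are 22 mm wide; open, the fingers measure 114 mm over their backs; the gripper's body (76 mm by 85 mm) begins 54 mm behind the grasp point. The pads swing forward as they close: fully open they stand 13 mm farther back than shut.
Start: joints at [1.28, 0.213, -0.034, 1.323, 0, 1.571], TCP at [0.143, 0.479, 0.253] pointing down, gripper open.
Joint ranges: [-2.98, 2.98], [-0.74, 1.72], [-1.14, 1.35], [-2.1, 2.04], [-1.57, 1.44], [-3.14, 3.14]. Speed limits (rad/s): [1.89, 1.89, 2.39, 2.57, 3.14, 3.14].

## Interface

Orientations are given as a rotation vector (axis times angle).
In Python, from bench import * gives the robot as it stands.
- The arm moves only by the shell command python3 -m creep 'ROWS'. ROWS is JSON, one flat list of numbers, 7 for each row, row after row: the opening in per cent of the stroke, from 0 (shut) to 100 (fully open), then the shift along the tool's x, y, z in mm, then the turn, a rotation vector about the tool's x, y, z in degrees. In form: [grip, tx, ty, tz, ax, ay, az, grip, tx, ty, tz, ax, ay, az, ...]. A call has 1 to 10 rows; each row is the pose to reach, as a shift and turn from the pose commanded when the call began, along the tool's axes at that moment; what a row does not reach only later rows make up. A row lasts 1/12 s, in which the tool goes at most 41.7 mm and 7.16 degrees, less where a joint would pass 70% of its speed; a pose out of reach is approached as far as the arm can. A call with a gripper value outside its range is refused whole. The fingers move at their own pace and stop on an object; the grip force is fixed at half the most. Time passes only in rows, so rows that repeat a pose let the fingers close. It gives the time, the measured TCP pose, the force, the opening and the grip force at its end, in the units of the state.
- state(): the state, without advancing time (a new reading comes with each control period).
- get_image(name): name is "side" or "top" or "wrist"; returns a dict with "color" (384x512x3 uint8, blue, green, red), "fx", "fy", "cx", "cy" (pixels), "k1" (the pictures are not rectified: a ray, as slopes to the right and down, at radius r is drawn at 1 + k1 r^2 times it, then the intrinsics apply), "origin" and "orientation" of the camera in the world; the wrist camera has in their place "hand_eye" (4x4, takes a point from camera to tool coordinates, whose origin is the TCP and whose axes are the flange's). Camera axes: x right, y down, z forward; pixel columns grow to the right and rows downward; lengths in m; the calibration is good to about 2 mm. A picture is of the moment at which its call begins: read the wrist's pose just before it. There is no depth.
- job_done(): hands the job in; it is judged then, once.
Trained networks look in the newest picture that a camera, given by its name, has taken for a name from the list of things; names that differ only in an ending like _2 or _b are one class to them, and where a whole thing is asked for, a point or a joint stands for the part that bears it (a point fixed in the world has none). Each returns a list of dicts, best first, with "confidence" (0 to 1); they miss things now and then, are a little off and sometimes report something else, mostly with a low value. They report only what shows in the picture. A call takes as long as a camera call.
- outline_of(camera, label): "pixels" (384x512 bool, what is visible of it) and "bbox" ([left, top, width, height] in pixels, round what is visible of it).
- place_of(camera, label): "xy" ([column, row] in pixels: a listed point, or the origin of a listed thing).
The state is a dict: "t": time; "q": joint angles; "qd": joint speeds; "joint_torque": joint torques, N m; "tcp_pos": TCP position; "ee_rot": TCP orientation; "ft_force": force on the tool from outside, world axes, zero at the start; "moment": the same for the moment, N m; "finger_gap": opening from 0.0 (shut) to 1.0 (fully open); "finger_force": force on a finger pad.
Only numpy, scipy, OpenCV 4.12 (cv2) and the standard library are available. Lean on these libraries where they do the work, as an engineer would, in place of code of your own. Each camera call takes 0.05 s, during which the arm holds its last target. There are 200 camera calls.

## Task

Turn the hinged leaf of the wooden roast-colour guide over its spine with your fingertips or the outside of your fingers, in one steady push without flicking it, and press it down until it lies fully flat on the other side, showing its dark-roast colours. Push only: never take the leaf between the fingers. Leave the loose cup, the dish and the scoop where they stand.

Things in the scene. Friction and masses are not known exactly. Their poses are not given: they have to be found in the camera images.
- guide: Roast-colour guide: pine stand fixed to the ledge, bed 190 (x, along the spine) by 180 mm (y), bed top 30 mm up. Origin: centre of its underside, on the ledge; z up. The spine (hinge axis, thin steel rod along x) lies 34 mm above the origin, between two dark blocks at x = +-86 mm, 41 mm high. At yaw 0 its +x points away from the robot, its +y to the robot's left; yaw stays within 0.5 rad.
- leaf (a joint): Angle of the guide's leaf about the spine, rad: 0 = flat on the guide's -y side, pi/2 = upright, 3.14 (its stop) = flat on the +y side. It starts partly raised on the -y side (0.2 to 0.6). The hinge is stiff (0.14 N m of friction): the leaf stays where it is left and does not fall; about 1 to 2.5 N square to its face at the free edge moves it.
- leaf_edge (a point): Middle of the leaf's free edge, in its mid-plane, 125 mm from the hinge axis. Axes move with the leaf: x along the spine, -y outward from the hinge, z out of the light-roast face (up at joint 0, down at 3.14).
- leaf_mid (a point): Centre of the leaf: a plywood plate 150 mm along the spine, 6 mm thick, reaching from 8 to 125 mm out from the hinge axis (which lies in its mid-plane), about 0.12 kg, red strip along the free edge. Flat, it overhangs the bed by 35 mm, 31 mm clear of the ledge. The face up at the start has light-roast patches, the other face dark-roast ones. Axes as leaf_edge.
- cup: Loose white ceramic cup standing upright beyond the guide, rim 66 mm across, 55 mm high, 0.11 kg; origin: centre of its underside. A bystander.
- dish: Loose small blue ceramic incense dish beyond the guide, 80 mm across, 28 mm high; origin: centre of its underside. A bystander.
- scoop: Loose green plastic scoop lying on the guide's +y side: open bowl 55 x 45 x 30 mm centred on the origin (underside), flat handle 90 mm long, 10 mm high to -x. A bystander.

How it is judged:
On the way:
1. the leaf has been pushed up past upright (value of joint leaf above 1.65 rad), for 0.02 s.
At the end, for the whole second after the job is handed in: The leaf lies at rest flat on the guide's +y side, within 0.08 rad (4.5 degrees, 10 mm at the free edge) of fully flat; cup, dish and scoop are within 15 mm of where they started (value of joint leaf above 3.06 rad and velocity of joint leaf below 0.1 rad/s and distance of each of cup, dish, scoop from where it was at the start of the episode below 0.015 m); the robot touches nothing.
It fails at once if the leaf is taken between the fingers (contact force between the fingers and leaf above 0.3 N and x of the grasp point in the frame of leaf_mid between -0.075 and 0.075 m and y of the grasp point in the frame of leaf_mid between -0.0585 and 0.0585 m and z of the grasp point in the frame of leaf_mid between -0.007 and 0.007 m).
It fails at once if the leaf is flicked (faster than 6 rad/s) (velocity of joint leaf above 6 rad/s).
It fails at once if the leaf is pushed with the arm instead of the fingers (contact force between the arm and leaf above 1 N).
It fails at once if the cup, the dish or the scoop is moved by more than 15 mm or lifted (distance of any of cup, dish, scoop from where it was at the start of the episode above 0.015 m).
It also fails if it takes over 43 s, if anything falls off the work surface, if the arm or the gripper's body presses on something with over 40 N, if the wrist force passes 120 N, or if a joint passes its speed limit or range.

## Working session

There is one attempt and no reset: what is moved stays moved. The work goes in short steps, Python scripts to look and compute and a shell command to move; the robot and the scene stay as the last step left them, time stands still between calls to the robot, and variables do not carry over. Pictures are saved under pics/ and viewed, at most 10 in all, crops included, and the job is handed in when it is done.

```bash
mkdir -p pics; ls; cat > h.py <<'E'
from bench import *
import numpy as np, cv2
from scipy.spatial.transform import Rotation as R
def rotm(o):
    o=np.array(o,float)
    if o.shape==(3,3): return o
    return R.from_rotvec(o).as_matrix() if o.size==3 else R.from_quat(o).as_matrix()
def cam(im):
    if 'hand_eye' in im:
        s=state();T=np.eye(4);T[:3,:3]=rotm(s['ee_rot']);T[:3,3]=s['tcp_pos'];T=T@np.array(im['hand_eye']);return T[:3,3],T[:3,:3]
    return np.array(im['origin']),rotm(im['orientation'])
def ray(im,px):
    d=(np.array(px,float)-[im['cx'],im['cy']])/[im['fx'],im['fy']]
    u=d.copy()
    for _ in range(20): u=d/(1+im['k1']*(u@u))
    o,M=cam(im); v=M@[u[0],u[1],1]; return o,v/np.linalg.norm(v)
def proj(im,p):
    o,M=cam(im); c=M.T@(np.array(p)-o); u=c[:2]/c[2]; u=u*(1+im['k1']*(u@u)); return u*[im['fx'],im['fy']]+[im['cx'],im['cy']]
def onz(im,px,z):
    o,v=ray(im,px); return o+v*(z-o[2])/v[2]
def tri(a,b):
    (o,v),(p,w)=a,b; s=np.linalg.lstsq(np.c_[v,-w],p-o,rcond=None)[0]; A=o+v*s[0];B=p+w*s[1]; return (A+B)/2,np.linalg.norm(A-B)
E
python3 - <<'E'
from h import *
s=state();print({k:np.round(v,3) for k,v in s.items()})
I={}
for c in ['side','top']:
    im=I[c]=get_image(c); print(c,np.round(im['origin'],3),np.round(im['orientation'],3))
    cv2.imwrite(f'pics/{c}0.png',im['color'])
    for l in ['guide','leaf_edge','leaf_mid','cup','dish','scoop']:
        print(l,[(np.round(r['xy'],1),round(r['confidence'],2)) for r in place_of(c,l)][:3])
np.save('I.npy',I,allow_pickle=True)
E
cd pics; python3 -c "
import cv2,numpy as np
cv2.imwrite('both.png',np.vstack([cv2.imread('side0.png')]))"
```

```text
pics
{'t': np.float64(0.0), 'q': array([ 1.28 ,  0.213, -0.035,  1.324,  0.   ,  1.571]), 'qd': array([ 0.003, -0.003,  0.002,  0.002, -0.001,  0.001]), 'joint_torque': array([ 2.0000e-03, -6.8616e+01,  4.8712e+01,  1.7000e-02, -0.0000e+00,
        0.0000e+00]), 'tcp_pos': array([0.143, 0.479, 0.253]), 'ee_rot': array([-4.550e-01, -3.108e+00,  2.000e-03]), 'ft_force': array([-0.242,  0.441,  0.564]), 'moment': array([0.066, 0.021, 0.019]), 'finger_force': np.float64(0.0), 'finger_gap': np.float64(0.998)}
side [0.403 0.776 0.559] [-0.412  2.641 -1.381]
guide [(array([310.4, 222.8]), 0.59)]
leaf_edge [(array([317.5, 158.1]), 0.65)]
leaf_mid [(array([314.9, 181.1]), 0.62)]
cup [(array([236.6, 232.8]), 0.6)]
dish [(array([247.2, 194. ]), 0.77)]
scoop [(array([307.7, 300.6]), 0.95)]
top [0.593 0.094 0.838] [-2.234  2.174 -0.103]
guide [(array([240.6, 262.4]), 0.67)]
leaf_edge [(array([295. , 263.2]), 0.95)]
leaf_mid [(array([266.5, 263.8]), 0.89)]
cup [(array([206. , 201.9]), 0.6)]
dish [(array([264.7, 196.8]), 0.58)]
scoop [(array([155.4, 274.2]), 0.68), (array([294.5, 265.3]), 0.64)]
```

View pics/side0.png

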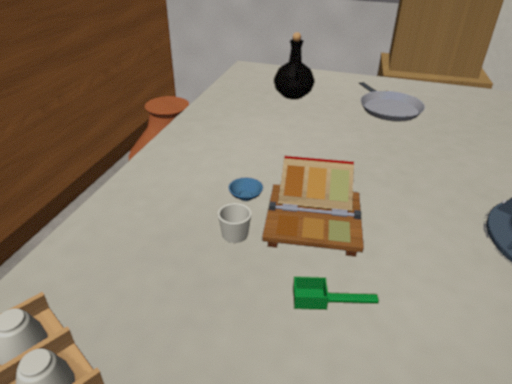

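View pics/top0.png

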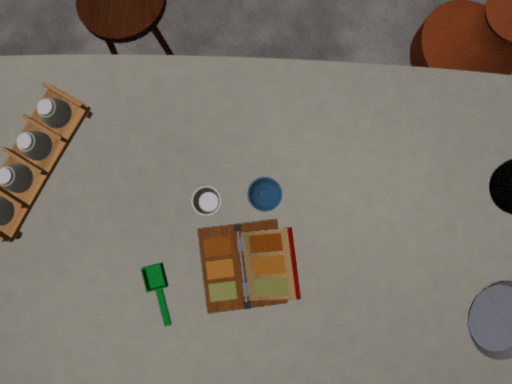

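The side view shows the leaf raised on the far (-y) side: red edge at about (317,160), spine at (315,210). In the top view the spine runs from (238,227) to (247,307), the red edge is at x≈295, the cup is at (206,201), the dish at (265,195) and the scoop at (155,280).

```bash
python3 - <<'E'
from h import *
I=np.load('I.npy',allow_pickle=True).item();t,s=I['top'],I['side']
a=onz(t,(238,228),.041);b=onz(t,(247,305),.041);print('spine ends',a,b,np.linalg.norm(a-b),'mid',(a+b)/2,'yaw',np.arctan2((a-b)[1],(a-b)[0]))
for n,p,q in [('guide',(240.6,262.4),(310.4,222.8)),('edge',(295,263.2),(317.5,158.1)),('mid',(266.5,263.8),(314.9,181.1)),('cup',(206,201.9),(236.6,232.8)),('dish',(264.7,196.8),(247.2,194)),('scoop',(155.4,274.2),(307.7,300.6))]:
    print(n,*tri(ray(t,p),ray(s,q)),onz(t,p,0))
# fit: x,y,yaw,theta using red strip corners
from scipy.optimize import least_squares
def red(im):
    c=im['color'].astype(int);return ((c[...,2]>130)&(c[...,1]<60)&(c[...,0]<60)).astype(np.uint8)
for im,w in((t,(280,215,310,310)),(s,(270,150,365,170))):
    m=red(im);k=np.zeros_like(m);k[w[1]:w[3],w[0]:w[2]]=1;ys,xs=np.where(m&k);print(len(xs),xs.min(),xs.max(),ys.min(),ys.max(),xs.mean(),ys.mean())
E
```

```text
spine ends [0.5694938  0.10512891 0.041     ] [0.40144396 0.0808425  0.041     ] 0.16979569381281653 mid [0.48546888 0.0929857  0.041     ] yaw 0.14352536976296937
guide [0.48893241 0.09728198 0.00456978] 0.0018252341055816858 [0.48926369 0.09749933 0.        ]
edge [ 0.50195291 -0.01467317  0.09411829] 0.0006729080462860844 [ 0.49005351 -0.02852959  0.        ]
mid [0.49582406 0.04234539 0.07183951] 0.0012476021173159605 [0.48737944 0.03763561 0.        ]
cup [0.62345985 0.17973163 0.00947647] 0.005761490809702086 [0.6265993  0.18156405 0.        ]
dish [0.64192565 0.04624305 0.00888471] 0.0003885034085130482 [0.6422599  0.04567384 0.        ]
scoop [ 0.45476291  0.29347236 -0.00284693] 0.002786999012183972 [0.45660049 0.29307429 0.        ]
1 295 295 291 291 295.0 291.0
67 286 351 157 162 319.04477611940297 159.59701492537314
```

```bash
cat >> h.py <<'E'
YAW=.143; G=np.array([.487,.094,0]); Rg=R.from_euler('z',YAW).as_matrix()
def ori(phi): # tool x=guide y, tool y=guide x, z down, tilted phi about guide x
    return Rg@R.from_euler('x',phi,degrees=True).as_matrix()@np.array([[0,1,0],[1,0,0],[0,0,-1.]])
def tcp(P,phi):
    M=ori(phi); return G+Rg@(np.array(P)/1000)-M[:,2]*.022, M
def row(P,phi,s=None):
    s=s or state(); A=rotm(s['ee_rot']); p,M=tcp(P,phi)
    return np.round(np.r_[A.T@(p-s['tcp_pos'])*1000,R.from_matrix(A.T@M).as_rotvec(degrees=True)],1)
def tip():
    s=state();return np.round(Rg.T@(np.array(s['tcp_pos'])+rotm(s['ee_rot'])[:,2]*.022-G)*1000,1)
def arc(th,rho=100,phi=45):
    n=np.array([np.sin(th),np.cos(th)]);l=np.array([-np.cos(th),np.sin(th)]);f=np.radians(phi)
    x=np.array([np.cos(f),np.sin(f)]);z=np.array([np.sin(f),-np.cos(f)])
    d=3+11*abs(n@x)+max(0,-(n@z))*(125-rho)
    return np.r_[0,l*rho-n*d+[0,34]]
E
python3 -c "
from h import *
print(row((0,-190,170),0),row((0,-190,120),45))"
```

```text
[-519.5 -442.7   61.3   -0.    -0.    65.1] [-526.  -456.8  117.7  -25.5   39.9   61.6]
```

```bash
python3 -m creep '[0,-260,-221,10,0,0,40, 0,-260,-221,10,0,0,65, 0,-260,-221,10,0,0,65, 0,-260,-221,10,0,0,65, 0,-260,-221,10,0,0,65, 0,-260,-221,10,0,0,65, 0,-260,-221,10,0,0,65, 0,-260,-221,10,0,0,65, 0,-260,-221,10,0,0,65, 0,-260,-221,10,0,0,65]'; python3 -c "
from h import *
print(tip(),state()['q'],row((0,-190,170),0),row((0,-190,120),45))"
```

```text
t: 1.53
tcp_pos: [0.3303, 0.1905, 0.2434]
ee_rot: [2.068, 2.365, 0.0]
ft_force: [-0.5, -0.1, -0.1]
finger_gap: -0.001
finger_force: 0.0
[-141.4  117.9  221.4] [ 5.23545481e-01 -2.86858380e-02 -3.28201503e-01  1.27097914e+00
 -3.20336569e-04  1.96050728e+00] [-306.6  144.2   51.5    0.     0.    -0.5] [-3.221e+02  1.443e+02  1.079e+02  2.000e-01  4.500e+01 -5.000e-01]
```

```bash
python3 -m creep '[0,-38,18,5,0,0,0, 0,-76,36,10,0,0,0, 0,-114,54,15,0,5,0, 0,-152,72,20,0,12,0, 0,-190,90,25,0,19,0, 0,-228,108,35,0,26,0, 0,-266,124,50,0,33,0, 0,-300,140,70,0,40,0, 0,-322,144,100,0,45,0, 0,-322,144,108,0,45,0]'; python3 - <<'E'
from h import *
print(tip(),np.round(state()['q'],2),row((0,-190,120),45),row((0,-108,56),45))
im=get_image('side');cv2.imwrite('pics/s1.png',cv2.resize(im['color'][100:300,200:460],None,fx=3,fy=3)[:600,:800])
print(place_of('side','leaf_edge'),proj(im,G+Rg@[0,-.190,.120]))
E
```

```text
t: 2.37
tcp_pos: [0.4993, -0.0683, 0.1656]
ee_rot: [-1.654, -1.925, -0.61]
ft_force: [0.5, 0.3, 1.0]
finger_gap: 0.001
finger_force: 0.0
[ -11.1 -148.1  148.9] [-0.45  0.59  0.09  1.52  0.56  0.83] [-52.4  10.6  -5.3  -0.3   4.5   0.3] [-31.7  11.3  96.6  -0.3   4.5   0.3]
[{'xy': [318.1, 157.8], 'confidence': 0.84}] [319.76847607 130.51318665]
```

View pics/s1.png

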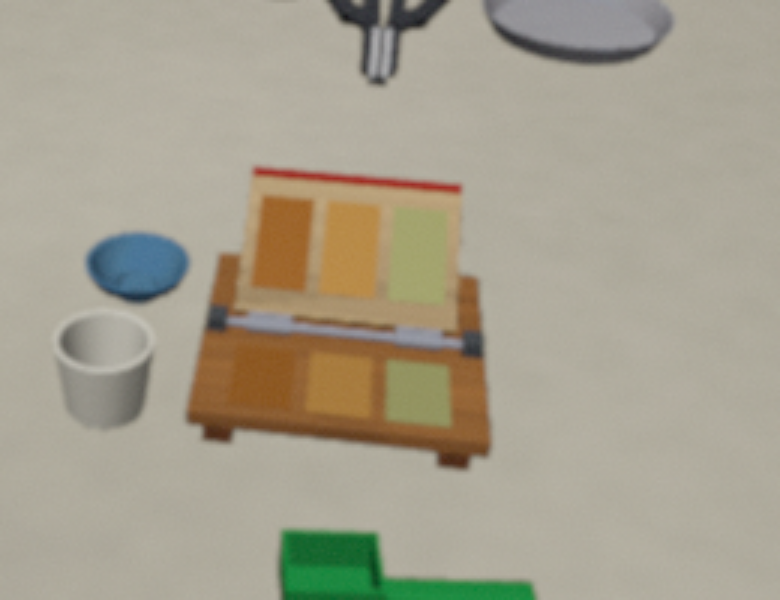

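The closed fingertips show at crop (377,82), behind the leaf's red edge (355,180), and nothing has been disturbed. Next I finish the approach.

```bash
python3 -m creep '[0,-30,8,-5,0,4.5,0, 0,-52,10.6,-5,0,4.5,0, 0,-52,10.6,-5,0,4.5,0, 0,-52,10.6,-5,0,4.5,0]'; python3 - <<'E'
from h import *
print(tip(),np.round(state()['q'],2),row((0,-190,120),45),row((0,-108,56),45))
im=get_image('side');p=tip()/1000
print(proj(im,G+Rg@p))
cv2.imwrite('pics/s2.png',cv2.resize(im['color'][100:200,240:400],None,fx=4,fy=4))
E
```

```text
t: 2.8
tcp_pos: [0.5148, -0.1071, 0.1357]
ee_rot: [-1.609, -1.869, -0.658]
ft_force: [-0.1, 1.4, 0.0]
finger_gap: 0.003
finger_force: 0.0
[  -1.3 -187.5  120.1] [-0.52  0.74  0.22  1.6   0.58  0.73] [-1.9  1.1 -1.7 -0.5  0.2  0.2] [ 11.2   2.1 101.5  -0.5   0.2   0.2]
[320.26057038 130.69349693]
```

View pics/s2.png

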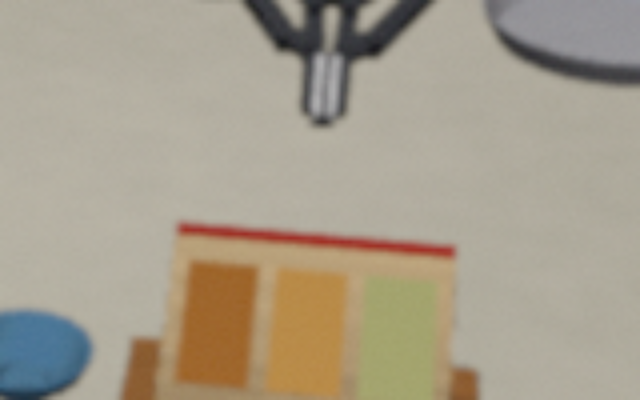

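The tip shows at (320.5,130.5), matching the predicted (320.3,130.7). Now I go in under the leaf.

```bash
python3 -m creep '[0,6,2,25,0,0,0, 0,11,2,50,0,0,0, 0,11,2,75,0,0,0, 0,11,2,101,0,0,0, 0,11,2,101,0,0,0, 0,11,2,101,0,0,0]'; python3 - <<'E'
from h import *
print(tip(),np.round(state()['q'],2))
for th in np.arange(.5,3.15,.12):print(round(th,2),arc(th)[1:].round(),row(arc(th),45)[:3])
E
```

```text
t: 3.35
tcp_pos: [0.5041, -0.0275, 0.0735]
ee_rot: [-1.607, -1.871, -0.658]
ft_force: [-0.2, -1.3, 0.3]
finger_gap: 0.001
finger_force: 0.0
[  -0.6 -107.3   57.9] [-0.41  0.7  -0.03  1.33  0.64  0.85]
0.5 [-98.  64.] [10.9  0.5  2.5]
0.62 [-92.  77.] [24.6  0.5 -3. ]
0.74 [-84.  90.] [39.2  0.5 -6.6]
0.86 [-76. 101.] [52.3  0.6 -8.2]
0.98 [-67. 109.] [64.6  0.6 -8.3]
1.1 [-57. 117.] [76.9  0.7 -6.8]
1.22 [-47. 123.] [89.2  0.8 -3.8]
1.34 [-35. 129.] [101.    0.9   0.8]
1.46 [-23. 132.] [112.3   1.    6.9]
1.58 [-10. 134.] [122.8   1.1  14.5]
1.7 [  3. 134.] [132.2   1.2  23.5]
1.82 [ 16. 133.] [140.5   1.4  33.6]
1.94 [ 29. 130.] [147.5   1.5  44.9]
2.06 [ 42. 125.] [152.9   1.7  56.9]
2.18 [ 53. 119.] [156.7   1.8  69.7]
2.3 [ 64. 111.] [158.8   2.   82.8]
2.42 [ 73. 103.] [159.3   2.1  94.7]
2.54 [80. 95.] [158.5   2.2 105.4]
2.66 [86. 86.] [156.6   2.3 116. ]
2.78 [91. 76.] [153.6   2.4 126.3]
2.9 [95. 66.] [149.5   2.4 136.4]
3.02 [98. 56.] [144.2   2.5 146. ]
3.14 [100.  45.] [137.9   2.6 155.1]
```

First push to about 1.5 rad.

```bash
python3 -m creep '[0,11,0,2,0,0,0, 0,25,0,-3,0,0,0, 0,39,0,-6.5,0,0,0, 0,52,0.5,-8,0,0,0, 0,65,0.5,-8,0,0,0, 0,77,0.5,-7,0,0,0, 0,89,1,-4,0,0,0, 0,101,1,1,0,0,0, 0,112,1,7,0,0,0, 0,112,1,7,0,0,0]'; python3 - <<'E'
from h import *
print(tip(),np.round(state()['q'],2))
for th in np.arange(1.46,3.15,.12):print(round(th,2),row(arc(th),45)[:3])
im=get_image('side');cv2.imwrite('pics/s3.png',cv2.resize(im['color'][80:280,200:400],None,fx=3,fy=3))
t=get_image('top')
print(tri(ray(t,place_of('top','leaf_edge')[0]['xy']),ray(im,place_of('side','leaf_edge')[0]['xy'])))
E
```

```text
t: 4.18
tcp_pos: [0.4928, 0.0564, 0.1469]
ee_rot: [-1.609, -1.869, -0.659]
ft_force: [-0.5, -0.2, 0.4]
finger_gap: 0.0
finger_force: 0.0
[  0.2 -22.6 131.3] [-0.28  0.52 -0.11  1.33  0.7   1.  ]
1.46 [ 0.5 -0.4 -0.5]
1.58 [11.  -0.3  7.1]
1.7 [20.4 -0.2 16. ]
1.82 [28.7 -0.1 26.2]
1.94 [35.7  0.  37.4]
2.06 [41.1  0.1 49.5]
2.18 [44.9  0.2 62.3]
2.3 [47.   0.4 75.4]
2.42 [47.4  0.5 87.3]
2.54 [46.6  0.6 98. ]
2.66 [ 44.7   0.6 108.6]
2.78 [ 41.7   0.7 118.9]
2.9 [ 37.6   0.8 129. ]
3.02 [ 32.3   0.9 138.6]
3.14 [ 26.    0.9 147.7]
(array([0.48921223, 0.07979743, 0.15458614]), np.float64(0.003618298459282806))
```

View pics/s3.png

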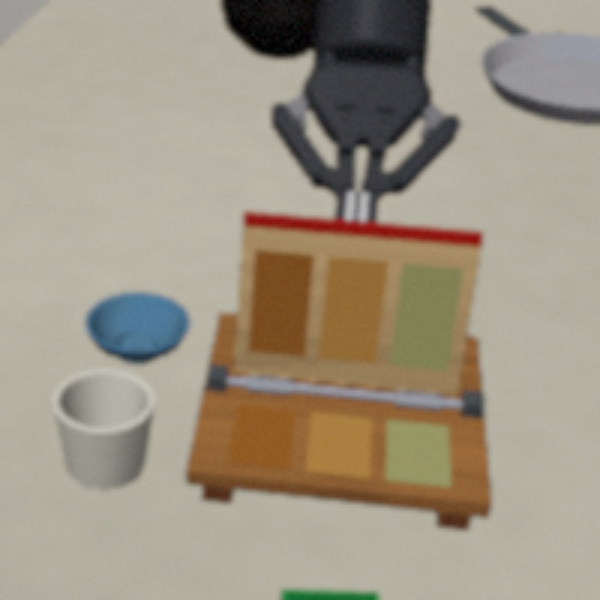

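The leaf is nearly upright (red edge at crop y≈225, z≈0.155) with the fingers behind it. I continue over the top.

```bash
python3 -m creep '[0,11,0,7,0,0,0, 0,20,0,16,0,0,0, 0,29,0,26,0,0,0, 0,36,0,37,0,0,0, 0,41,0,49,0,0,0, 0,45,0,62,0,0,0, 0,47,0.5,75,0,0,0, 0,47.5,0.5,87,0,0,0, 0,46.5,0.5,98,0,0,0, 0,46.5,0.5,98,0,0,0]'; python3 - <<'E'
from h import *
print(tip(),np.round(state()['q'],2))
for th in np.arange(2.54,3.15,.12):print(round(th,2),row(arc(th),45)[:3])
im=get_image('side');cv2.imwrite('pics/s4.png',cv2.resize(im['color'][80:340,200:400],None,fx=2,fy=2))
E
```

```text
t: 5.22
tcp_pos: [0.4775, 0.1556, 0.1079]
ee_rot: [-1.61, -1.866, -0.656]
ft_force: [-1.1, -0.6, -0.3]
finger_gap: 0.005
finger_force: 0.0
[-0.8 77.9 92.3] [-0.1   0.46 -0.31  1.04  0.75  1.23]
2.54 [ 2.9  0.6 -0.5]
2.66 [ 1.   0.7 10.1]
2.78 [-2.   0.8 20.4]
2.9 [-6.2  0.9 30.5]
3.02 [-11.4   1.   40.1]
3.14 [-17.8   1.1  49.2]
```

View pics/s4.png

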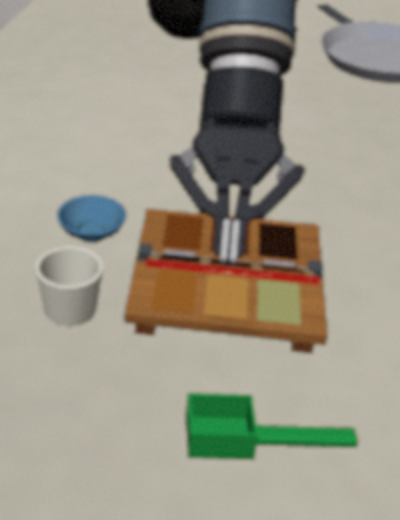

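The leaf is past upright and seen edge-on, with the red edge at crop y≈270. The tip is on the dark face and the scoop is clear. I press down.

```bash
python3 -m creep '[0,1,0.5,10,0,0,0, 0,-2,0.5,20,0,0,0, 0,-6,1,30,0,0,0, 0,-11,1,40,0,0,0, 0,-14,1,45,0,0,0, 0,-18,1,49,0,0,0, 0,-19,1,50,0,0,0, 0,-19,1,50,0,0,0]'; python3 - <<'E'
from h import *
print(tip(),state()['ft_force'],row(arc(3.14),45)[:3])
s=get_image('side');t=get_image('top');cv2.imwrite('pics/s5.png',cv2.resize(s['color'][80:340,200:400],None,fx=2,fy=2))
for l in('leaf_edge','leaf_mid'):
    a,b=place_of('top',l),place_of('side',l)
    if a and b: p,e=tri(ray(t,a[0]['xy']),ray(s,b[0]['xy']));print(l,Rg.T@(p-G)*1000,e)
E
```

```text
t: 5.93
tcp_pos: [0.476, 0.1764, 0.0604]
ee_rot: [-1.611, -1.867, -0.658]
ft_force: [0.1, -0.4, -0.1]
finger_gap: -0.003
finger_force: 0.0
[ 0.6 98.6 44.7] [ 0.14201886 -0.40577195 -0.0878496 ] [ 1.  -0.8  0.9]
leaf_edge [ -5.73693821 129.79328945  30.26221699] 0.004297825440358927
leaf_mid [-6.73758516 65.80824728 44.42244026] 0.0050719880078147995
```

View pics/s5.png

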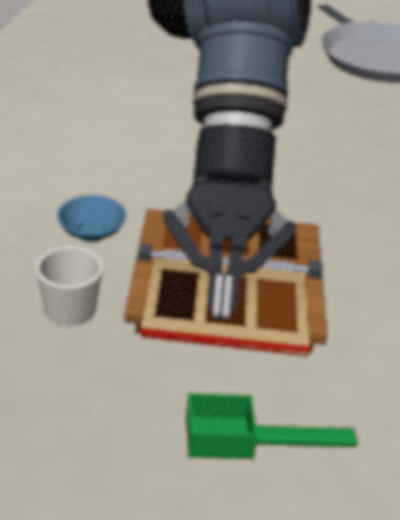

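The leaf is almost flat, with its dark patches showing and no contact force felt yet. I press straight down a few mm more until the stop is felt.

```bash
python3 -m creep '[0,-1.5,0,1.5,0,0,0, 0,-1.5,0,1.5,0,0,0, 0,-1.5,0,1.5,0,0,0]'; python3 -m creep '[0,-1.5,0,1.5,0,0,0, 0,-1.5,0,1.5,0,0,0, 0,-1.5,0,1.5,0,0,0]'; python3 -c "
from h import *
print(tip())"
```

```text
t: 6.48
tcp_pos: [0.476, 0.1767, 0.0583]
ee_rot: [-1.611, -1.868, -0.659]
ft_force: [1.0, -0.0, -0.0]
finger_gap: -0.004
finger_force: 0.3
t: 6.73
tcp_pos: [0.4762, 0.1769, 0.0577]
ee_rot: [-1.61, -1.866, -0.661]
ft_force: [-6.2, -9.6, 27.6]
finger_gap: -0.004
finger_force: 13.6
[ 1.  99.1 42.1]
```

The stop is felt: 28 N and the tip no longer moves down. I retreat.

```bash
python3 -m creep '[0,4,0,-4,0,0,0, 0,14,0,-14,0,0,0, 0,30,0,-40,0,0,0, 0,40,0,-75,0,0,0, 0,45,0,-110,0,0,0, 0,45,0,-140,0,0,0, 0,45,0,-140,0,0,0, 0,45,0,-140,0,0,0]'; python3 - <<'E'
from h import *
I=np.load('I.npy',allow_pickle=True).item()
s=get_image('side');t=get_image('top');cv2.imwrite('pics/s6.png',np.hstack([cv2.resize(s['color'][80:340,200:400],None,fx=2,fy=2),cv2.resize(t['color'][150:350,120:320],(400,520))]))
a,b=place_of('top','leaf_edge'),place_of('side','leaf_edge')
if a and b: p,e=tri(ray(t,a[0]['xy']),ray(s,b[0]['xy']));print(Rg.T@(p-G)*1000,e)
for l in('cup','dish','scoop'):print(l,[r['xy'] for r in place_of('side',l)][:1],[r['xy'] for r in place_of('top',l)][:1])
E
```

```text
t: 7.4
tcp_pos: [0.4873, 0.11, 0.1878]
ee_rot: [-1.612, -1.868, -0.66]
ft_force: [0.0, 0.2, -0.4]
finger_gap: -0.002
finger_force: 0.0
[  0.65379099 116.08901086  78.1715309 ] 0.0043717256809880515
cup [[236.7, 235.5]] [[209.5, 200.5]]
dish [[245.8, 193.4]] [[265.0, 193.2]]
scoop [[306.5, 296.2]] [[159.0, 274.6]]
```

View pics/s6.png

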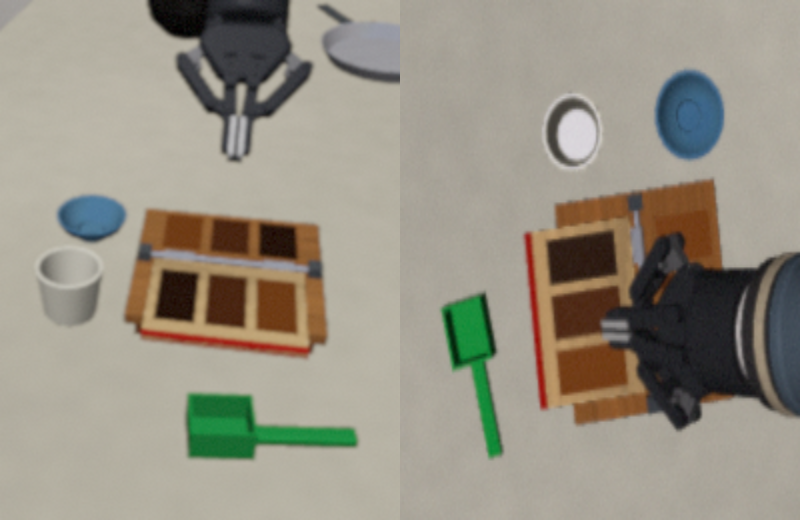

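The leaf lies on the +y side showing dark patches, with the red edge at side crop (140–308, 330–350). The bystanders haven't moved. The network's edge height (78 mm) disagrees with this, so I check against projected flat-edge corners.

```bash
python3 - <<'E'
from h import *
I=np.load('I.npy',allow_pickle=True).item()
s=get_image('side');t=get_image('top')
for n,im in(('side',s),('top',t)):
    c=im['color'].astype(int);m=(c[...,2]>120)&(c[...,1]<60)&(c[...,0]<60);m[:200 if n=='side' else 240]=0;m[310:]=0
    m[:,:170]=0;m[:,380 if n=='side' else 200:]=0
    ys,xs=np.where(m)
    if len(xs): print(n,len(xs),'rows at cols',[(int(q),ys[abs(xs-q)<3].mean().round(1)) for q in (285,310,340)] if n=='side' else (xs.mean(),ys.mean(),xs.min(),xs.max()))
    for th in(3.14,3.06,2.95):
        print(th,[proj(im,G+Rg@np.array([x,-.125*np.cos(th),.034+.125*np.sin(th)])).round(1) for x in(.075,0,-.075)])
E
```

```text
side 179 rows at cols [(285, np.float64(247.6)), (310, np.float64(250.5)), (340, np.float64(253.5))]
3.14 [array([267.6, 248.1]), array([309.1, 253. ]), array([351.7, 258. ])]
3.06 [array([267.8, 243.9]), array([309.6, 248.7]), array([352.5, 253.8])]
2.95 [array([268.1, 237.5]), array([310.3, 242.3]), array([353.6, 247.3])]
top 161 rows at cols (np.float64(187.46583850931677), np.float64(274.00621118012424), np.int64(183), np.int64(192))
3.14 [array([182. , 238.2]), array([185.8, 272. ]), array([189.7, 305.8])]
3.06 [array([181.5, 238.4]), array([185.3, 272.6]), array([189.2, 306.9])]
2.95 [array([181.2, 238.7]), array([185.1, 273.5]), array([189.1, 308.3])]
```

The strip's visible centre fits a flat leaf, since the strip lies a few mm inside the edge and on the top face. The 28 N stop contact supports this, so I hand in.

```bash
python3 -c "
from bench import *
print(job_done())"
```

```text
the job is handed in; nothing more can be done
None
```

The leaf was pushed over the spine with closed fingers and pressed onto its stop on the +y side, dark-roast colours up; cup, dish and scoop look unmoved and the job is handed in, but no verdict came back.

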